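# Find the rocking capstone in the sample tray and hold it bedded

## Robot

A 6-joint arm with a two-finger parallel gripper is mounted at the origin on the work surface. World frame = base frame: x ahead of the robot, y to its left, z up, the work surface at z = 0. Lengths are in mm, angles in degrees, forces in N, time in s.
With the tool pointing down it reaches from about 375 to 900 mm from the base axis. Payload 3.1 kg.
Tool frame: the origin (TCP) lies on the centre line of the jaws, within the pads' length; the fingertips stand 11 mm ahead of it and the grasp point (between the pads) lies 8 mm behind it; z points along the fingers, y is the direction in which the jaws open and shut (so a half turn about z gives the same grasp; the last joint's range is limited). The gripper opens to 85 mm and grips with 20 to 120 N. Pads are 22 mm wide; open, the fingers measure 114 mm over their backs; the gripper's body (76 mm by 85 mm) begins 54 mm behind the grasp point. The pads swing forward as they close: fully open they stand 13 mm farther back than shut.
Start: joints at [64.2, 30.224, 82.088, -0, 67.689, -10.227], TCP at [167.751, 602.044, 242.31] pointing down, gripper open.
Joint ranges: [-176.69, 176.69], [-43.24, 126.21], [12.49, 139.97], [-82, 262], [0, 151.66], [-163.58, 163.58]. Speed limits (degrees/s): [159.86, 159.86, 180, 180, 180, 180].

## Interface

Orientations are given as [roll, pitch, yaw] about the fixed x, y, z axes, in that order (R = Rz(yaw) Ry(pitch) Rx(roll)).
In Python, from station import arm, planner, viewer, readout gives the robot as it stands. Calls block until the motion is done:
- arm.reach(position, orientation): joint-space move of the TCP to a pose.
- arm.line_to(position, orientation=None, feed=150): straight line of the TCP; orientation=None keeps the orientation; feed is the mean speed in mm/s.
- arm.move_joints(angles): joint-space move.
- arm.move_gripper(opening, squeeze=None): finger opening in mm; squeeze is the grip in N (None keeps the last); returns when the fingers have stopped.
- arm.sleep(seconds).
- planner.ik(position, orientation): joint angles nearest the present ones, or None.
- viewer.read_camera(name): name is "scene" or "side" or "wrist"; returns (picture, depth): 384x512x3 uint8, red, green, blue; 384x512 float32, mm along the optical axis (not along the pixel's ray), 0 where there is no reading.
- viewer.calibration(name): a dict with "fx", "fy", "cx", "cy" (pixels), "extrinsics" (4x4, takes a point from world to camera coordinates); the wrist camera has in their place "hand_eye" (4x4, takes a point from camera to tool coordinates, whose origin is the TCP and whose axes are the flange's). Camera axes: x right, y down, z forward; pixel columns grow to the right and rows downward; lengths in mm; the calibration is good to about 2 mm. A picture is of the moment at which its call begins: read the wrist's pose just before it. calibration takes no time and is no camera call.
A pose or a line that the arm cannot do raises arm.PlanningError and nothing moves.
- arm.close_job(): hands the job in, once; it reports no verdict.
Readings, each from a call of its own:
- readout.read_time_s(): time.
- readout.read_joint_pos(): joint angles.
- readout.read_joint_velocities(): joint speeds.
- readout.read_effort(): joint torques, N m.
- readout.read_tool_pos(): TCP position.
- readout.read_tcp_rot(): TCP orientation.
- readout.read_contact_force(): force on the tool from outside, world axes, zero at the start.
- readout.read_wrist_torque(): the same for the moment, N m.
- readout.read_opening(): finger opening in mm.
Only numpy, scipy, OpenCV 4.12 (cv2) and the standard library are available. Lean on these libraries where they do the work, as an engineer would, in place of code of your own. Each camera call takes 0.05 s, during which the arm holds its last target. There are 200 camera calls.

## Task

One of the five identical capstones in the grey sample tray has come loose. Press on the ends of the capstones one after another until you find the one that rocks, tipping it end to end, then press it down at its middle until it lies level and flush with the rim and keep pressing: the program finishes while you are still holding it down there. Use only the fingertips, lift or pry up nothing, and leave the stones, tools and other things where they lie.

Things in the scene. Friction and masses are not known exactly. Their poses are not given: they have to be found in the camera images.
- tray: Fixed grey steel tray, 143 (x) x 435 (y) x 50 mm high; origin: centre of its underside; x axis away from the robot, y to the left along the row. Six compartments at 72 mm pitch: the third from the left is open and holds two stones, the others are closed by five identical grey capstones, 130 x 64 x 20 mm, long side along x. Four are bonded fast and flush with the rim; one, any of the five, is loose.
- place_1 (a point): Point of the tray, 50 mm above the table at rim height, at the centre of the leftmost compartment: the centre of the top of its capstone when that is flush. The capstone's ends lie 65 mm from it along the tray's x. Axes as the tray's.
- place_2 (a point): Point of the tray, 50 mm above the table at rim height, at the centre of the second compartment from the left: the centre of the top of its capstone when that is flush. The capstone's ends lie 65 mm from it along the tray's x. Axes as the tray's.
- place_3 (a point): Point of the tray, 50 mm above the table at rim height, at the centre of the fourth compartment from the left (just right of the open one): the centre of the top of its capstone when that is flush. The capstone's ends lie 65 mm from it along the tray's x. Axes as the tray's.
- place_4 (a point): Point of the tray, 50 mm above the table at rim height, at the centre of the fifth compartment from the left: the centre of the top of its capstone when that is flush. The capstone's ends lie 65 mm from it along the tray's x. Axes as the tray's.
- place_5 (a point): Point of the tray, 50 mm above the table at rim height, at the centre of the rightmost compartment: the centre of the top of its capstone when that is flush. The capstone's ends lie 65 mm from it along the tray's x. Axes as the tray's.
- bed (a joint): How far the loose capstone's middle is down, m: about 0 as it stands 4 mm proud on a springy pad under its middle, 0.004 when flush, negative if pulled up. Pressed at its middle with 10 to 20 N it levels itself and goes down until both ends sit on ledges, flush; let go, the pad (2 N per mm) pushes it up again. Does not tell which capstone it is.
- rock (a joint): End-to-end tilt of the loose capstone, rad: positive = end away from the robot down, negative = near end down. Starts within 0.02 of level. A light press (2 to 5 N) within 20 mm of an end tips that end down on its ledge, to 0.04 to 0.08 rad, and it stays tipped when let go. Bonded capstones do not move. Does not tell which capstone it is.
- stone_a: Loose dark stone, about 50 x 44 x 40 mm, in the open compartment (far half); a bystander. Origin at its underside (for a tool, near its middle).
- stone_b: Loose reddish stone, about 46 x 48 x 36 mm, in the open compartment (near half); a bystander. Origin at its underside (for a tool, near its middle).
- spare: Loose spare capstone, 130 x 64 x 20 mm, like the five, lying flat on the table on the robot's side of the tray, near its left end; a bystander. Origin at its underside (for a tool, near its middle).
- chisel: Loose slim tool with a black handle lying on the table on the robot's side of the tray, near its right end; a bystander. Origin at its underside (for a tool, near its middle).
- slate: Loose flat piece of dark slate, about 100 x 75 x 18 mm, on the table left of the tray; a bystander. Origin at its underside (for a tool, near its middle).
- tape: Loose black tape measure, 65 x 60 x 34 mm, on the table right of the tray; a bystander. Origin at its underside (for a tool, near its middle).
- pot: Loose small black plant pot, 80 mm wide, 70 mm high, open at the top, beyond the tray on the left; a bystander. Origin at its underside (for a tool, near its middle).
- mallet: Loose mallet with a wooden handle and a black head lying beyond the tray on the right; a bystander. Origin at its underside (for a tool, near its middle).

How it is judged (in metres and radians):
On the way:
1. the loose capstone is found: it has been tipped end to end under a press ((value of joint rock above 0.03 rad or value of joint rock below -0.03 rad) and contact force between the fingers and anything else above 0.5 N), for 0.1 s.
At the end, for the whole second after the job is handed in: The loose capstone has been tipped (over 0.03 rad) by a press and is at the end held down under the fingers (over 4 N): its middle at least 3 mm down of the 4 mm, level within 0.02 rad, through the last second. Nothing was pried up and no bystander moved over 20 mm (value of joint bed above 0.003 m and value of joint rock between -0.02 and 0.02 rad and contact force between the fingers and anything else above 4 N); the arm keeps its last pose, push and grip.
It fails at once if the loose capstone is lifted or pried up (value of joint bed below -0.004 m).
It fails at once if a bystander (stone, spare capstone, tool, slate, tape measure or pot) is moved or lifted by over 20 mm (distance of any of stone_a, stone_b, spare, chisel, slate, tape, pot, mallet from where it was at the start of the episode above 0.02 m).
It also fails if it takes over 48 s, if anything falls off the work surface, if the arm or the gripper's body presses on something with over 40 N, if the wrist force passes 120 N, or if a joint passes its speed limit or range.

## Working session

There is one attempt and no reset: what is moved stays moved. The work goes in short steps, each a Python script; the robot and the scene stay as the last script left them, time stands still between calls to the robot, and variables do not carry over. Pictures are saved under pics/ and viewed, on a budget of 10 in all, crops included, one or two more only if the job needs it, and the job is handed in when it is done.

```bash
mkdir -p pics; python3 - <<'E'
from station import arm, planner, viewer, readout
import cv2, numpy as np
for n in ("scene","side"):
    p,d=viewer.read_camera(n); c=viewer.calibration(n)
    cv2.imwrite(f"pics/{n}0.png",p[...,::-1]); np.save(f"pics/{n}0.npy",d)
    print(n,{k:np.round(v,3).tolist() for k,v in c.items()})
print(readout.read_time_s(),readout.read_tcp_rot(),readout.read_contact_force(),readout.read_opening())
E
```

```text
scene {'fx': 366.737, 'fy': 366.737, 'cx': 256.517, 'cy': 187.313, 'extrinsics': [[-0.372, 0.928, -0.013, 201.924], [0.777, 0.304, -0.551, -381.85], [-0.508, -0.215, -0.834, 1395.503], [0.0, 0.0, 0.0, 1.0]]}
side {'fx': 377.13, 'fy': 377.13, 'cx': 251.523, 'cy': 189.681, 'extrinsics': [[-0.995, -0.098, 0.016, 533.592], [-0.071, 0.587, -0.807, 69.743], [0.07, -0.804, -0.591, 965.341], [0.0, 0.0, 0.0, 1.0]]}
0.1 [-1.79883837e+02 -2.09389098e-02  1.64427435e+02] [ 0.27567374 -0.29711919 -1.02128411] 85.52445647590366
```

View pics/scene0.png

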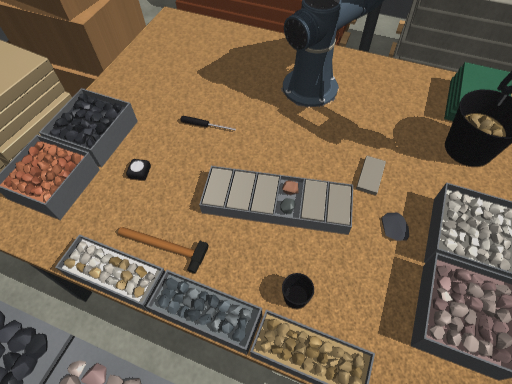

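The picture shows the tray at about (203–352, 168–230). Its open compartment is near (290,193), the spare at (371,175), the chisel at (207,124) and the mallet at (165,247). Next I'll fit the tray from depth.

```bash
cat > h.py <<'E'
from station import arm, planner, viewer, readout
import cv2, numpy as np
def world(n,d):
    c=viewer.calibration(n); E=np.array(c["extrinsics"]); v,u=np.indices(d.shape)
    P=np.stack([(u-c["cx"])/c["fx"]*d,(v-c["cy"])/c["fy"]*d,d],-1)
    return (P-E[:3,3])@E[:3,:3]
def proj(n,p):
    c=viewer.calibration(n); E=np.array(c["extrinsics"]); q=np.atleast_2d(p)@E[:3,:3].T+E[:3,3]
    return q[:,:2]/q[:,2:]*c["fx"]+[c["cx"],c["cy"]]
E
python3 - <<'E'
from h import *
d=np.load("pics/scene0.npy"); W=world("scene",d)
m=np.zeros(d.shape,bool); m[160:236,195:360]=1
tab=(np.abs(W[...,2])<15)&m; print("table z",np.median(W[tab][:,2]),W[tab][:,2].std())
t=m&(W[...,2]>38)&(W[...,2]<65); t=cv2.morphologyEx(t.astype(np.uint8),cv2.MORPH_OPEN,np.ones((3,3)))
n,l,s,_=cv2.connectedComponentsWithStats(t); k=1+np.argmax(s[1:,4]); t=l==k
P=W[t]; print(t.sum(),np.median(P[:,2])); r=cv2.minAreaRect(P[:,:2].astype(np.float32)); print(r); 
b=np.array(cv2.boxPoints(r)); print(b)
img=cv2.imread("pics/scene0.png")
c=img[150:250,185:370]; c=cv2.resize(c,None,fx=4.2,fy=4.2,interpolation=cv2.INTER_CUBIC)
for p in b:
    u=(proj("scene",[*p,50])[0]-[185,150]+.5)*4.2-.5; cv2.circle(c,tuple(u.astype(int)),3,(0,0,255),-1)
cv2.imwrite("pics/crop1.png",c)
E
```

```text
table z -1.3292772892706433 3.114260678936877
2958 48.25177313467288
((550.1942138671875, -42.22222900390625), (148.1311492919922, 228.06695556640625), 12.403820991516113)
[[ 453.36304    53.240147]
 [ 502.35193  -169.50325 ]
 [ 647.0254   -137.6846  ]
 [ 598.0365     85.05879 ]]
```

View pics/crop1.png

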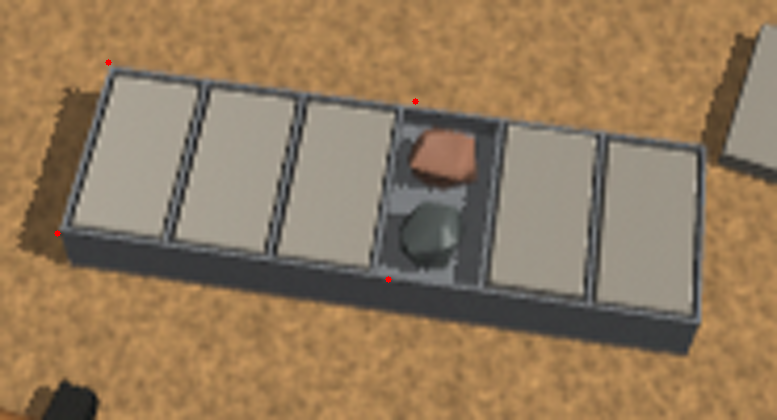

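View pics/side0.png

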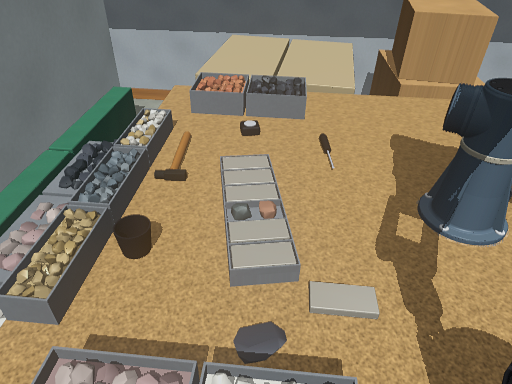

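The crop gives the four rim corners at (110,70), (704,147), (697,321) and (65,234). The rectangle fit covered only part of the tray, so I'll use these corners and cross-check with the full depth mask and the side camera.

```bash
python3 - <<'E'
from h import *
from scipy.optimize import least_squares
cr=np.array([[110,70],[704,147],[697,321],[65,234]])
px=(cr+.5)/4.2-.5+[185,150]
L=np.array([[-71.5,-217.5],[-71.5,217.5],[71.5,217.5],[71.5,-217.5]])
def pts(q,L=L,z=50): 
    c,s=np.cos(q[2]),np.sin(q[2]); return np.c_[L@np.array([[c,s],[-s,c]])+q[:2],np.full(len(L),z)]
r=least_squares(lambda q:(proj("scene",pts(q))-px).ravel(),[550,0,.2]); q=r.x
print(q,np.degrees(q[2]),r.fun.round(2))
# depth cross-check
for n,b in (("scene",(160,236,195,360)),("side",(145,275,210,305))):
    d=np.load(f"pics/{n}0.npy");W=world(n,d);m=np.zeros(d.shape,bool);m[b[0]:b[1],b[2]:b[3]]=1
    P=W[m&(W[...,2]>35)&(W[...,2]<65)]; print(n,len(P),cv2.minAreaRect(P[:,:2].astype(np.float32)))
    c,s=np.cos(q[2]),np.sin(q[2])
    Lc=(P[:,:2]-q[:2])@np.array([[c,-s],[s,c]])
    for i,y in enumerate((180,108,-36,-108,-180)):
        a=[np.median(P[(abs(Lc[:,1]-y)<24)&(abs(Lc[:,0]-x)<15),2]).round(1) for x in(-45,0,45)]
        print(i+1,a)
print(proj("side",pts(q)).round(1))
for y in (180,108,-36,-108,-180): print(pts(q,np.array([[-50.,y],[0,y],[50,y]]))[:,:2].round(0).tolist())
np.save("q.npy",q)
img=cv2.imread("pics/side0.png"); im=cv2.resize(img[140:300,200:320],None,fx=3.6,fy=3.6)
for u in proj("side",pts(q)): cv2.circle(im,tuple(((u-[200,140]+.5)*3.6-.5).astype(int)),3,(0,0,255),-1)
cv2.imwrite("pics/s1.png",im)
E
```

```text
[5.30236119e+02 6.01739234e+01 2.15660257e-01] 12.356422523861305 [-0.56 -0.47  0.7  -0.56  1.21  0.51 -1.44 -0.13]
scene 5828 ((528.9181518554688, 59.44590759277344), (148.12794494628906, 435.5148010253906), 11.940773010253906)
1 [np.float64(48.8), np.float64(48.9), np.float64(48.6)]
2 [np.float64(52.8), np.float64(52.2), np.float64(51.8)]
3 [np.float64(48.6), np.float64(48.6), np.float64(48.5)]
4 [np.float64(48.3), np.float64(48.8), np.float64(48.6)]
5 [np.float64(48.6), np.float64(48.8), np.float64(48.4)]
side 6680 ((528.4647216796875, 59.261444091796875), (143.3256072998047, 438.84088134765625), 12.067147254943848)
1 [np.float64(50.9), np.float64(50.8), np.float64(50.8)]
2 [np.float64(55.1), np.float64(54.8), np.float64(54.5)]
3 [np.float64(51.2), np.float64(51.0), np.float64(51.1)]
4 [np.float64(51.1), np.float64(51.2), np.float64(51.0)]
5 [np.float64(51.2), np.float64(50.8), np.float64(51.0)]
[[267.3 153.9]
 [300.  264.9]
 [228.9 270.4]
 [218.5 156.2]]
[[443.0, 225.0], [492.0, 236.0], [541.0, 247.0]]
[[458.0, 155.0], [507.0, 166.0], [556.0, 176.0]]
[[489.0, 14.0], [538.0, 25.0], [587.0, 36.0]]
[[505.0, -56.0], [553.0, -45.0], [602.0, -35.0]]
[[520.0, -126.0], [569.0, -116.0], [618.0, -105.0]]
```

View pics/s1.png

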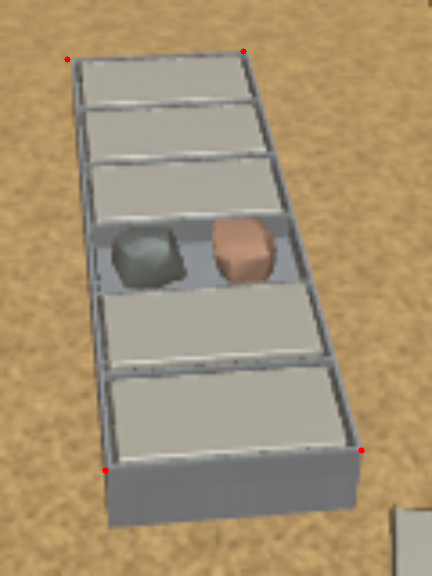

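Both depth images show capstone 2 standing about 4 mm proud, at 52 against 48.6 in scene and 55 against 51 in side. The two pose estimates agree at roughly (529, 59.5, 12.1°). I'll press the far end of capstone 2 first, guided by force, and let the rocking confirm it.

```bash
cat >> h.py <<'E'
q=np.array([529.2,59.6,np.radians(12.1)]); R=[180,0,12.1]
def at(x,y,z): c,s=np.cos(q[2]),np.sin(q[2]); return [q[0]+c*x-s*y,q[1]+s*x+c*y,z]
def fz(): return np.mean([readout.read_contact_force()[2] for _ in range(3)])
def press(x,y,z,f0,stop,step=.5,zmin=55,feed=15):
    log=[]
    while z>zmin:
        z-=step; arm.line_to(at(x,y,z),feed=feed); f=fz()-f0; log.append((round(z,1),round(readout.read_tool_pos()[2],1),round(f,1)))
        if f>stop: break
    return z,log
E
python3 - <<'E'
from h import *
for yaw in (12.1,-167.9): print(yaw,planner.ik(at(54,108,120),[180,0,yaw]))
arm.move_gripper(0)
try: arm.reach(at(54,108,110),R)
except arm.PlanningError as e: R=[180,0,-167.9]; print(e); arm.reach(at(54,108,110),R)
arm.line_to(at(54,108,76),feed=80); arm.sleep(.3); f0=fz(); print("f0",f0,readout.read_time_s())
z,log=press(54,108,74,f0,2.5); print(log[-14:],readout.read_time_s(),f0,readout.read_tool_pos())
E
```

```text
12.1 [ 6.60584318e+00  3.66412177e+01  9.36425699e+01 -2.54444375e-14
  4.97162123e+01  8.45058432e+01]
-167.9 [  6.60584318  36.64121773  93.64256993   0.          49.71621234
 -95.49415682]
f0 -1.070641927134709 3.8667
[(69.0, np.float64(69.0), np.float64(0.8)), (68.5, np.float64(68.4), np.float64(0.7)), (68.0, np.float64(68.0), np.float64(1.4)), (67.5, np.float64(67.5), np.float64(0.4)), (67.0, np.float64(67.0), np.float64(1.1)), (66.5, np.float64(66.5), np.float64(1.6)), (66.0, np.float64(65.9), np.float64(0.9)), (65.5, np.float64(65.5), np.float64(1.1)), (65.0, np.float64(65.0), np.float64(1.2)), (64.5, np.float64(64.5), np.float64(0.9)), (64.0, np.float64(64.1), np.float64(1.9)), (63.5, np.float64(63.6), np.float64(1.5)), (63.0, np.float64(63.1), np.float64(2.3)), (62.5, np.float64(62.6), np.float64(3.3))] 9.6833 -1.070641927134709 [559.64813206 176.56250064  62.55965923]
```

```bash
python3 - <<'E'
from h import *
z,log=press(54,108,62.5,-.4,4.5); print(log)
arm.sleep(.3)
for n in ("side","scene"):
    p,d=viewer.read_camera(n); cv2.imwrite(f"pics/{n}2.png",p[...,::-1]); W=world(n,d); c,s=np.cos(q[2]),np.sin(q[2])
    L=(W[...,:2]-q[:2])@np.array([[c,-s],[s,c]])
    print(n,[[np.median(W[(abs(L[...,1]-y)<22)&(abs(L[...,0]-x)<8)&(abs(W[...,2]-50)<12),2]).round(1) for x in(-55,-40,-25,-10)] for y in(180,108,-36)])
print(fz(),readout.read_time_s())
E
```

```text
[(62.0, np.float64(62.0), np.float64(1.7)), (61.5, np.float64(61.5), np.float64(2.1)), (61.0, np.float64(61.3), np.float64(5.5))]
side [[np.float64(51.1), np.float64(50.7), np.float64(50.9), np.float64(50.9)], [np.float64(57.2), np.float64(56.4), np.float64(55.6), np.float64(54.6)], [np.float64(51.0), np.float64(51.0), np.float64(50.8), np.float64(50.8)]]
scene [[np.float64(48.3), np.float64(48.4), np.float64(48.1), np.float64(48.8)], [np.float64(nan), np.float64(nan), np.float64(nan), np.float64(nan)], [np.float64(48.5), np.float64(48.5), np.float64(48.2), np.float64(48.2)]]
5.097496892656936 10.8333
  return _methods._mean(a, axis=axis, dtype=dtype,
  ret = ret.dtype.type(ret / rcount)
```

The stone tipped: its slope is (57.2−54.6)/45 ≈ 0.058 rad under about 5 N. Next I'll press at its middle.

```bash
python3 - <<'E'
from h import *
arm.line_to(at(54,108,75),feed=60); arm.line_to(at(0,108,75),feed=80); arm.sleep(.3); f0=np.mean([fz() for _ in range(5)])
arm.line_to(at(0,108,67.5),feed=40)
z,log=press(0,108,67,f0,14,zmin=57); print(f0,log); arm.sleep(.3)
p,d=viewer.read_camera("side"); cv2.imwrite("pics/side3.png",cv2.resize(p[120:300,190:330,::-1],None,fx=3.3,fy=3.3)); W=world("side",d); c,s=np.cos(q[2]),np.sin(q[2])
L=(W[...,:2]-q[:2])@np.array([[c,-s],[s,c]])
for y in (180,108,-36): print([np.nanmedian(W[(abs(L[...,1]-y)<22)&(abs(L[...,0]-x)<8)&(abs(W[...,2]-50)<8),2]).round(1) for x in(-55,-40,-25,25,40,55)])
print(fz()-f0,readout.read_contact_force(),readout.read_tool_pos(),readout.read_time_s())
E
```

```text
-0.5267041430266675 [(66.5, np.float64(66.5), np.float64(0.5)), (66.0, np.float64(66.0), np.float64(0.8)), (65.5, np.float64(65.5), np.float64(0.3)), (65.0, np.float64(65.0), np.float64(1.1)), (64.5, np.float64(64.6), np.float64(2.8)), (64.0, np.float64(64.1), np.float64(3.9)), (63.5, np.float64(63.5), np.float64(5.0)), (63.0, np.float64(63.0), np.float64(5.7)), (62.5, np.float64(62.5), np.float64(5.9)), (62.0, np.float64(62.1), np.float64(7.2)), (61.5, np.float64(61.7), np.float64(6.9)), (61.0, np.float64(61.3), np.float64(8.3)), (60.5, np.float64(61.1), np.float64(10.9)), (60.0, np.float64(61.0), np.float64(14.3))]
[np.float64(50.6), np.float64(50.8), np.float64(50.7), np.float64(50.8), np.float64(50.7), np.float64(50.9)]
[np.float64(50.9), np.float64(51.1), np.float64(51.0), np.float64(50.9), np.float64(51.0), np.float64(50.9)]
[np.float64(50.7), np.float64(51.3), np.float64(nan), np.float64(51.1), np.float64(50.9), np.float64(51.0)]
15.047856337364166 [-4.6129331  -0.35400098 14.52115219] [505.4987156  165.01979789  61.03909761] 16.525
  return np.nanmean(a, axis, out=out, keepdims=keepdims)
```

View pics/side3.png

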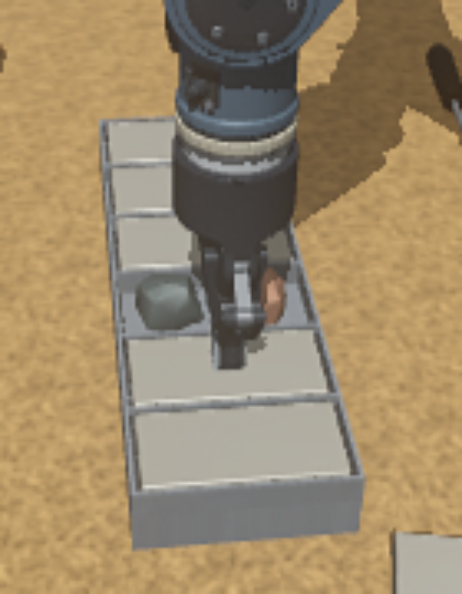

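The picture shows the fingertips at the middle of capstone 2, around (232,360) in the crop. Depth puts both ends at 50.9–51.1, level with the bonded stones. The press is holding 15 N and the height has hit a hard stop, so I'll hand in.

```bash
python3 - <<'E'
from h import *
arm.sleep(.3); print(readout.read_contact_force(),readout.read_tool_pos(),readout.read_time_s()); arm.close_job()
E
```

```text
[-4.73860903 -1.88168506 13.09778988] [505.49860437 164.99881857  61.01428399] 16.825
the job is handed in; nothing more can be done
```

The loose capstone is the second from the left (place_2). I handed the job in at 16.8 s with the fingertips still holding it down; no verdict was reported.

- **Finding it:** the depth images from both cameras showed it standing about 4 mm proud. I therefore pressed its far end first and did not press the other four. At about 5 N it tipped to roughly 0.058 rad, judged from the slope in the side camera's depth.
- **Holding it:** I pressed its middle until it stopped going down. Both ends then read 50.9–51.1 mm in the depth image, against 50.6–51.3 mm for the bonded stones, so it is level and flush. The press read about 13–15 N down, with about 5 N sideways, at the last checks.
- **Bystanders:** the fingertips touched only this capstone. The last picture covers only the area around the tray and shows nothing out of place there. I did not measure the bystanders' positions again.

Some checks were incomplete. The scene camera's view of the tipped stone was blocked, so the tilt rests on the side camera alone. One depth reading on a bonded stone was also blocked by the gripper. The two cameras differ by about 2 mm in absolute height, which is within the stated calibration.

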